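Snap the lid of the food tub shut

ROBOT

A 7-joint arm with a two-finger parallel gripper is mounted at the origin on the work surface. World frame = base frame: x ahead of the robot, y to its left, z up, the work surface at z = 0. Lengths are in m, angles in rad, forces in N, time in s.
With the tool pointing down it reaches from about 0.425 to 0.925 m from the base axis. Payload 6.8 kg.
Tool frame: the origin (TCP) lies midway between the tips of the shut fingers; the grasp point (between the pads) lies bot.tcp_to_grasp behind it (bot.tcp_to_grasp is the distance from the TCP to the grasp point, in m); z points along the fingers, y is the line along which they close (so a half turn about z gives the same grasp; the last joint's range is limited). The gripper opens to 85 mm and grips with 20 to 120 N. Pads are 22 mm wide; open, the fingers measure 114 mm over their backs; the gripper's body (76 mm by 85 mm) begins 54 mm behind the grasp point. The pads swing forward as they close: fully open they stand 13 mm farther back than shut.
Start: joints at [-1.452, 0.477, 0.022, 1.555, -0.011, 1.109, -0.083], TCP at [0.152, 0.658, 0.231] pointing down, gripper open.
Joint ranges: [-2.96, 2.96], [-0.34, 2.1], [-1.41, 1.46], [0.24, 2.44], [-1.37, 4.51], [0.17, 1.92], [-2.96, 2.96]. Speed limits (rad/s): [2.39, 2.39, 3.14, 3.14, 3.14, 3.14, 3.14].

INTERFACE

Orientations are given as a unit quaternion [x, y, z, w].
In Python, from cell import bot, effector, planner, sense, vision, spotter gives the robot as it stands. The module is installed in compiled form; this text tells all that it offers. Calls block until the motion is done:
- bot.reach(position, orientation): joint-space move of the TCP to a pose.
- bot.line_to(position, attitude=None, feed=0.15, max_force=None): straight line of the TCP; attitude=None keeps the orientation; feed is the mean speed in m/s. With max_force (N) it stops when the force on the tool has changed by that much, and returns True; else False.
- bot.movej(angles): joint-space move.
- effector.move_gripper(opening): opening from 0.0 (shut) to 1.0 (fully open); the grip force is fixed at half the most; returns when the fingers have stopped.
- bot.hold(seconds).
- planner.solve_ik(position, orientation): joint angles nearest the present ones, or None.
- sense(): the state.
- vision.camera(name): name is "scene" or "top" or "wrist"; returns a dict with "color" (420x560x3 uint8, red, green, blue), "K" (3x3 intrinsics, pixels), "R" (3x3) and "t" (3): a world point X has camera coordinates R X + t; the wrist camera has in their place "hand_eye" (4x4, takes a point from camera to tool coordinates, whose origin is the TCP and whose axes are the flange's). Camera axes: x right, y down, z forward; pixel columns grow to the right and rows downward; lengths in m; the calibration is good to about 2 mm. The wrist camera is an equidistant fisheye: a pixel r from the principal point sees the ray r / f radians off the axis. A picture is of the moment at which its call begins: read the wrist's pose just before it. There is no depth.
A pose or a line that the arm cannot do raises bot.PlanningError and nothing moves.
- bot.sign_off(): hands the job in; it is judged then, once.
Trained networks look in a picture, given as the dict that the camera call returned (one of the last four; its "shot" number tells which), for a name from the list of things; names that differ only in an ending like _2 or _b are one class to them, and where a whole thing is asked for, a point or a joint stands for the part that bears it (a point fixed in the world has none). Each returns a list of dicts, best first, with "score" (0 to 1); they miss things now and then, are a little off and sometimes report something else, mostly with a low value. They report only what shows in the picture. A call takes as long as a camera call.
- spotter.cut_out(picture, thing): "pixels" (420x560 bool, what is visible of it) and "point" ([column, row] in pixels, amid what is visible of it).
The state is a dict: "time_s": time; "q": joint angles; "joint_vel": joint speeds; "tau": joint torques, N m; "tool_pos": TCP position; "tcp_rot": TCP orientation; "force": force on the tool from outside, world axes, zero at the start; "wrist_torque": the same for the moment, N m; "grip_width": opening from 0.0 (shut) to 1.0 (fully open); "finger_force": force on a finger pad.
Only numpy, scipy, OpenCV 4.12 (cv2) and the standard library are available. Lean on these libraries where they do the work, as an engineer would, in place of code of your own. Each camera call takes 0.05 s, during which the arm holds its last target. There are 200 camera calls.

TASK

The green lid has only been laid on the white food tub, and the four sides of its rim still stand up. With the fingertips, press down around the rim until all four sections have clicked shut, flush with the lid's corners. Do not crush the lid; leave the tub standing where it is, neither lifted, tipped nor shoved, and do not disturb the other things on the cart.

Things in the scene. Friction and masses are not known exactly. Their poses are not given: they have to be found in the camera images.
- tub: white food tub, loose, about 1 kg, with a green press-on lid 148 mm along the tub's x and 198 mm along its y, top 100 mm above the cart. Origin: centre of the underside, z up. The lid's recessed centre panel (top 96 mm up) and four rounded corners (top 100 mm up) are seated; the four straight rim sections between the corners snap, each 30 mm deep and hinged along its inner edge
- long_a (a joint): rim section on the tub's +x side (long side, 136 mm long): 0 rad = open, outer edge standing 10 mm proud; 0.35 rad = clicked shut, flush with the corners, top 100 mm above the cart. It springs back if pressed less than half-way and snaps shut beyond; about 7 N at the outer edge carries it over, then it sits on a firm stop and stays
- long_a_press (a point): where to press that section: middle of its length, on its upper face, 9 mm in from the outer edge; it moves with the section and comes to lie 65 mm out from the tub's centre along the tub's +x axis, 100 mm above the cart, when shut
- long_b (a joint): rim section on the tub's -x side (long side, 136 mm long): 0 rad = open, outer edge standing 10 mm proud; 0.35 rad = clicked shut, flush with the corners, top 100 mm above the cart. It springs back if pressed less than half-way and snaps shut beyond; about 7 N at the outer edge carries it over, then it sits on a firm stop and stays
- long_b_press (a point): where to press that section: middle of its length, on its upper face, 9 mm in from the outer edge; it moves with the section and comes to lie 65 mm out from the tub's centre along the tub's -x axis, 100 mm above the cart, when shut
- end_a (a joint): rim section on the tub's +y side (short side, 86 mm long): 0 rad = open, outer edge standing 10 mm proud; 0.35 rad = clicked shut, flush with the corners, top 100 mm above the cart. It springs back if pressed less than half-way and snaps shut beyond; about 7 N at the outer edge carries it over, then it sits on a firm stop and stays
- end_a_press (a point): where to press that section: middle of its length, on its upper face, 9 mm in from the outer edge; it moves with the section and comes to lie 90 mm out from the tub's centre along the tub's +y axis, 100 mm above the cart, when shut
- end_b (a joint): rim section on the tub's -y side (short side, 86 mm long): 0 rad = open, outer edge standing 10 mm proud; 0.35 rad = clicked shut, flush with the corners, top 100 mm above the cart. It springs back if pressed less than half-way and snaps shut beyond; about 7 N at the outer edge carries it over, then it sits on a firm stop and stays
- end_b_press (a point): where to press that section: middle of its length, on its upper face, 9 mm in from the outer edge; it moves with the section and comes to lie 90 mm out from the tub's centre along the tub's -y axis, 100 mm above the cart, when shut
- board: bystander: wooden board, 300 x 200 mm and 18 mm thick, standing on its long edge in a slot of the wire rack; origin at the middle of its lower edge
- grill_fork: bystander: grill fork with black handle lying on the cart, about 410 mm long, 22 mm thick; origin near its middle, on the cart; its x axis points to the prongs
- skewer: bystander: flat steel skewer lying on the cart between the tub and the fork, 335 mm long, 4 mm thick; origin near its middle; its x axis points to the tip
- glass_bowl: bystander: empty glass bowl, 156 mm across, 65 mm tall; origin at the centre of its underside
- salt_jar: bystander: glass salt jar with steel cap, 64 mm across, 105 mm tall; origin at the centre of its underside
- oil_bottle: bystander: green glass oil bottle, 64 mm across, 215 mm tall; origin at the centre of its underside
- baste_brush: bystander: basting brush lying on the cart; origin on the cart near its middle

How it is judged:
By the outcome, as a careful person would: the job done as asked, in the order asked, and still so for the second after the job is handed in, with the robot touching nothing.
It also fails if it takes over 51 s, if anything falls off the work surface, if the arm or the gripper's body presses on something with over 40 N, if the wrist force passes 120 N, or if a joint passes its speed limit or range.

## Working session

There is one attempt and no reset: what is moved stays moved. The work goes in short steps, each a Python script; the robot and the scene stay as the last script left them, time stands still between calls to the robot, and variables do not carry over. Pictures are saved under pics/ and viewed, at most 10 in all, crops included, and the job is handed in when it is done.

```bash
mkdir -p pics; python3 - <<'E'
from cell import bot, vision, spotter, sense
import cv2, numpy as np
for n in ("scene","top"):
    p=vision.camera(n); cv2.imwrite(f"pics/{n}0.png",p["color"][:,:,::-1])
    print(n,p["K"].tolist(),p["R"].tolist(),p["t"].tolist())
    for th in ("tub","long_a_press","end_a_press"):
        for d in spotter.cut_out(p,th)[:4]: print(th,d["score"],d["point"],d["pixels"].sum())
s=sense();print(s["time_s"],s["tool_pos"],s["tcp_rot"],s["force"],s["grip_width"])
E
```

```text
scene [[380.25381865366785, 0.0, 285.13909883591424], [0.0, 380.25381865366785, 204.1938846862194], [0.0, 0.0, 1.0]] [[-0.3347632541082313, 0.9422302271646006, 0.011651725889869962], [0.6793422880396136, 0.24989442088149136, -0.689961472905123], [-0.6530142566437352, -0.22305823775339256, -0.7237523078998648]] [0.18278087056044362, -0.33250968340345893, 1.6225629228683802]
tub 0.78 [265.8, 204.2] 2916
tub 0.31 [382.0, 234.3] 478
long_a_press 0.8 [250.1, 189.5] 284
long_a_press 0.37 [380.8, 271.3] 1282
end_a_press 0.73 [256.4, 218.3] 295
top [[426.05927923307576, 0.0, 278.04880426331954], [0.0, 426.05927923307576, 208.72656404007736], [0.0, 0.0, 1.0]] [[-0.018967816142369563, -0.9997609811080351, -0.010872102128310988], [-0.9821287542080531, 0.020667644224436465, -0.18707206803782755], [0.1872520550181672, 0.007129455526986414, -0.9822860269572005]] [0.00427889832329886, 0.5983430007064549, 1.204813036037918]
tub 0.58 [292.6, 214.2] 3685
long_a_press 0.69 [313.3, 211.8] 571
end_a_press 0.57 [292.0, 184.6] 287
0.4 [0.15173638 0.65765182 0.23115478] [ 1.13159335e-01  9.93576846e-01 -1.27188461e-04 -2.30376083e-05] [0.11459275 0.19180944 0.18653839] 0.9976547941289391
```

View pics/scene0.png

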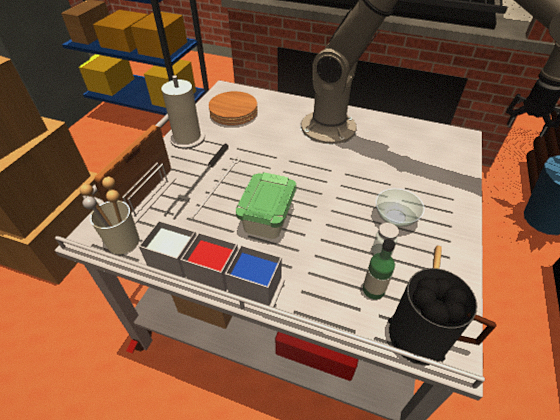

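View pics/top0.png

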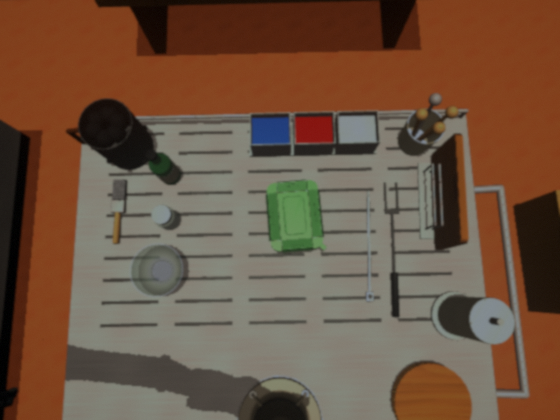

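```bash
cat > h.py <<'E'
from cell import bot, effector, planner, sense, vision, spotter
import cv2, numpy as np
from scipy.spatial.transform import Rotation as Ro
def green(img):
    h=cv2.cvtColor(img,cv2.COLOR_RGB2HSV)
    m=cv2.inRange(h,(45,90,50),(75,255,255))
    n,l,st,_=cv2.connectedComponentsWithStats(m)
    return l, st
def world(uv,K,R,t,z):
    uv=np.atleast_2d(uv); d=np.c_[(uv-[K[0,2],K[1,2]])/K[0,0],np.ones(len(uv))]@R
    c=-R.T@t; return c+d*((z-c[2])/d[:,2])[:,None]
def wworld(uv,p,pos,q,z):
    K=p["K"]; H=p["hand_eye"]; uv=np.atleast_2d(uv).astype(float)-[K[0,2],K[1,2]]
    r=np.hypot(*uv.T); th=r/K[0,0]
    d=np.c_[uv/np.maximum(r,1e-9)[:,None]*np.sin(th)[:,None],np.cos(th)]
    Rw=Ro.from_quat(q).as_matrix()
    d=d@(Rw@H[:3,:3]).T; c=Rw@H[:3,3]+pos
    return c+d*((z-c[2])/d[:,2])[:,None]
def wpix(X,p,pos,q):
    Rw=Ro.from_quat(q).as_matrix(); H=p["hand_eye"]
    c=((np.atleast_2d(X)-pos)@Rw-H[:3,3])@H[:3,:3]
    r=np.hypot(c[:,0],c[:,1]); th=np.arctan2(r,c[:,2])
    return c[:,:2]/r[:,None]*th[:,None]*p["K"][0,0]+[p["K"][0,2],p["K"][1,2]]
E
python3 - <<'E'
from h import *
p=vision.camera("top"); m=max(spotter.cut_out(p,"tub"),key=lambda d:d["score"])["pixels"]
v,u=np.nonzero(m); w=world(np.c_[u,v],p["K"],p["R"],p["t"],0.102)[:,:2]
r=cv2.minAreaRect((w*1000).astype(np.float32)); print(r)
c=np.array(r[0])/1000
s=sense(); q0=s["tcp_rot"]
effector.move_gripper(0.0)
bot.line_to([*s["tool_pos"][:2],0.33],feed=0.3)
best=None
for yaw in np.arange(0,360,30):
    q=(Ro.from_euler("z",yaw,degrees=True)*Ro.from_quat([1,0,0,0])).as_quat()
    j=planner.solve_ik([*c,0.34],q)
    if j is not None: print(yaw,np.round(j,2))
q=(Ro.from_euler("z",0)*Ro.from_quat([1,0,0,0])).as_quat()
E
```

```text
((570.7655029296875, -53.734352111816406), (209.56985473632812, 157.83270263671875), 4.686453342437744)
0 [-0.81  0.34  1.04  1.71 -0.3   1.27 -1.27]
30 [-0.79  0.33  1.01  1.71 -0.29  1.27 -0.77]
60 [-0.78  0.32  0.99  1.71 -0.28  1.26 -0.25]
90 [-0.77  0.32  0.98  1.71 -0.27  1.26  0.27]
120 [-0.76  0.31  0.97  1.71 -0.27  1.26  0.79]
150 [-0.75  0.31  0.95  1.71 -0.26  1.26  1.3 ]
180 [-0.73  0.3   0.91  1.71 -0.24  1.26  1.81]
210 [-0.71  0.29  0.89  1.71 -0.24  1.26  2.32]
240 [-0.66  0.28  0.81  1.7  -0.21  1.25  2.82]
270 [-0.93  0.46  1.29  1.71 -0.46  1.32 -2.68]
300 [-0.93  0.46  1.29  1.71 -0.46  1.32 -2.16]
330 [-0.93  0.46  1.29  1.71 -0.46  1.32 -1.64]
```

```bash
python3 - <<'E'
from h import *
q=(Ro.from_euler("z",90,degrees=True)*Ro.from_quat([1,0,0,0])).as_quat()
bot.reach([.571,-.054,.34],q)
s=sense(); p=vision.camera("wrist")
print(s["time_s"],s["tool_pos"],p["K"].tolist(),np.round(p["hand_eye"],3).tolist())
img=p["color"][:,:,::-1].copy()
np.savez("w.npz",color=p["color"],K=p["K"],hand_eye=p["hand_eye"],pos=s["tool_pos"],q=s["tcp_rot"])
ds=spotter.cut_out(p,"tub"); print([(d["score"],d["point"]) for d in ds])
for th in ("long_a_press","end_a_press"):
  for d in spotter.cut_out(p,th): print(th,d["score"],d["point"],wworld(d["point"],p,s["tool_pos"],s["tcp_rot"],.105).round(4))
m=ds[0]["pixels"]; v,u=np.nonzero(m)
w=wworld(np.c_[u,v],p,s["tool_pos"],s["tcp_rot"],.1)[:,:2]
print(cv2.minAreaRect((w*1000).astype(np.float32)))
cv2.imwrite("pics/w0.png",img)
E
```

```text
4.6417 [ 0.57122864 -0.05285277  0.33983501] [[325.19226210127806, 0.0, 275.3456458025326], [0.0, 325.19226210127806, 205.2914149007828], [0.0, 0.0, 1.0]] [[0.001, -0.957, -0.291, 0.074], [1.0, 0.001, 0.0, -0.0], [0.0, -0.291, 0.957, -0.142], [0.0, 0.0, 0.0, 1.0]]
[]
long_a_press 0.71 [278.5, 221.2] [[ 0.5748 -0.1141  0.105 ]]Traceback (most recent call last):
  File "<stdin>", line 11, in <module>
IndexError: list index out of range
```

```bash
python3 - <<'E'
from h import *
p=np.load("w.npz"); img=p["color"][:,:,::-1].copy()
ang=4.7
def rect(cx,cy,a,hx,hy,z):
    c,s_=np.cos(np.radians(a)),np.sin(np.radians(a))
    return np.array([[cx+c*x-s_*y,cy+s_*x+c*y,z] for x,y in ((-hx,-hy),(hx,-hy),(hx,hy),(-hx,hy))])
for z,hx,hy,col in ((.1,.099,.074,(0,0,255)),(.096,.069,.044,(255,0,0))):
    cv2.polylines(img,[wpix(rect(.570,-.053,ang,hx,hy,z),p,p["pos"],p["q"]).round().astype(int)],True,col,1)
cv2.imwrite("pics/w0.png",img)
E
```

```text
(no output)
```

View pics/w0.png

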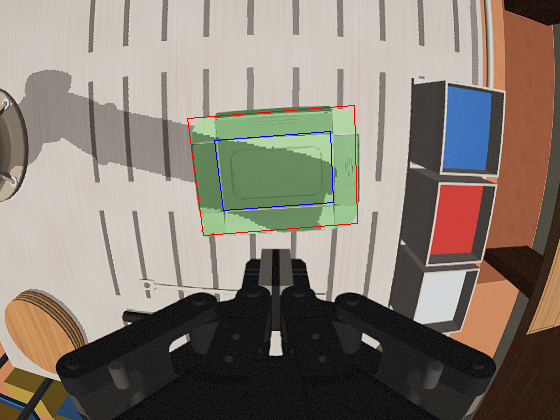

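```bash
cat > press.py <<'E'
from h import *
a=np.radians(4.7); C=np.array([.570,-.053]); u=np.array([np.cos(a),np.sin(a)]); v=np.array([-u[1],u[0]])
q=(Ro.from_euler("z",94.7,degrees=True)*Ro.from_quat([1,0,0,0])).as_quat()
def press(d,F=14):
    x,y=C+d
    bot.line_to([x,y,.15],q,feed=.15)
    bot.line_to([x,y,.118],feed=.08)
    hit=bot.line_to([x,y,.0985],feed=.02,max_force=F)
    s=sense(); print(hit,s["tool_pos"].round(4),s["force"].round(1),s["grip_width"],s["time_s"])
    bot.line_to([x,y,.15],feed=.1)
E
python3 - <<'E'
from press import *
press(v*.066); press(u*.091)
E
```

```text
True [0.5645 0.0128 0.1   ] [-0.9  0.8  7.1] -0.00044702591933026506 7.75
True [ 0.6606 -0.0455  0.1001] [-1.   0.5  5.9] -0.002828527766462355 10.7333
```

```bash
python3 - <<'E'
from press import *
press(v*-.066); press(u*-.091)
bot.line_to([.571,-.054,.34],q,feed=.25)
s=sense(); p=vision.camera("wrist"); img=p["color"][:,:,::-1].copy()
hx,hy=.099,.074
X=np.array([[*(C+u*i*hx+v*j*hy),.1] for i,j in ((-1,-1),(1,-1),(1,1),(-1,1))])
pts=wpix(X,p,s["tool_pos"],s["tcp_rot"])
cv2.polylines(img,[pts.round().astype(int)],True,(0,0,255),1)
a=img[80:260,150:400]; cv2.imwrite("pics/w1.png",cv2.resize(a,None,fx=3,fy=3)); print(s["time_s"])
E
```

```text
True [ 0.5753 -0.1187  0.1001] [-1.9  1.   7. ] -0.00010057237559461631 13.7
True [ 0.4793 -0.0604  0.0999] [-2.3  0.8 10.7] -0.0004941545597204296 16.675
18.325
```

View pics/w1.png

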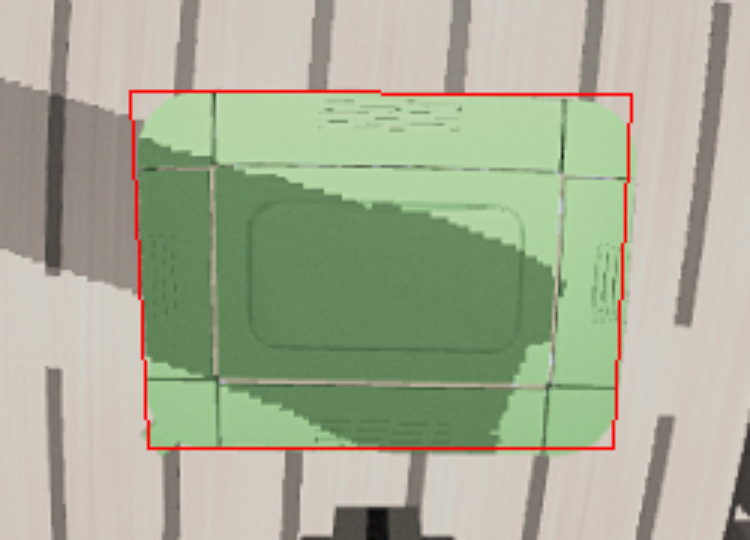

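The picture shows all four sections lying flush with the corners (lid spans about 135–630 × 95–450 in the crop). The tub is still in place.

```bash
python3 -c "
from cell import bot
print(bot.sign_off())"
```

```text
the job is handed in; nothing more can be done
None
```

All four rim sections are pressed shut: each press stopped at the lid's shut height (100 mm), the last picture shows them flush with the corners and the tub still in place, and the job is handed in at about 18 s.

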